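Feel out and sort three shutter switches by click force

TASK

Three look-alike push switches stand in the aluminium cradle; their springs differ. Working from left to right as the robot sees them, press each yellow cap in its nest until it clicks, never with more than 18 N, and feel how hard each is; then set the stiffest switch down upright in the red tray and the lightest upright in the green tray, without dropping them, leave the other one seated in its nest, and leave the things around them where they are.

Things in the scene. Friction and masses are not known exactly. Their poses are not given: they have to be found in the camera images.
- switch_a_mid (a point): centre of the housing of one of three look-alike loose push switches, 22.5 mm above its underside; z up, x and y square to its side faces. Black box 34x34 mm, 45 mm high with its metal top plate, about 0.12 kg, with a yellow round cap on top. At the start it stands in one of the cradle's nests, the underside 4 mm above the table. The letter says nothing about where it stands or how stiff it is.
- switch_a_top (a point): centre of the top face of that switch's yellow cap (23 mm across), 54 mm above the switch's underside when released
- key_a (a joint): how far that cap is pressed in, m: 0 released, 0.0036 against the hard stop; it springs back. Snap action: the resistance begins at about a third of the click force, climbs to the click force at 1.3 mm, then collapses to about half at 3 mm and a quarter at 3.6 mm, where the stop is hard. It has clicked once past 2.2 mm. The click forces of the three switches are about 3, 6 and 10 N; which has which can only be felt.
- switch_b_mid (a point): centre of the housing of one of three look-alike loose push switches, 22.5 mm above its underside; z up, x and y square to its side faces. Black box 34x34 mm, 45 mm high with its metal top plate, about 0.12 kg, with a yellow round cap on top. At the start it stands in one of the cradle's nests, the underside 4 mm above the table. The letter says nothing about where it stands or how stiff it is.
- switch_b_top (a point): centre of the top face of that switch's yellow cap (23 mm across), 54 mm above the switch's underside when released
- key_b (a joint): how far that cap is pressed in, m: 0 released, 0.0036 against the hard stop; it springs back. Snap action: the resistance begins at about a third of the click force, climbs to the click force at 1.3 mm, then collapses to about half at 3 mm and a quarter at 3.6 mm, where the stop is hard. It has clicked once past 2.2 mm. The click forces of the three switches are about 3, 6 and 10 N; which has which can only be felt.
- switch_c_mid (a point): centre of the housing of one of three look-alike loose push switches, 22.5 mm above its underside; z up, x and y square to its side faces. Black box 34x34 mm, 45 mm high with its metal top plate, about 0.12 kg, with a yellow round cap on top. At the start it stands in one of the cradle's nests, the underside 4 mm above the table. The letter says nothing about where it stands or how stiff it is.
- switch_c_top (a point): centre of the top face of that switch's yellow cap (23 mm across), 54 mm above the switch's underside when released
- key_c (a joint): how far that cap is pressed in, m: 0 released, 0.0036 against the hard stop; it springs back. Snap action: the resistance begins at about a third of the click force, climbs to the click force at 1.3 mm, then collapses to about half at 3 mm and a quarter at 3.6 mm, where the stop is hard. It has clicked once past 2.2 mm. The click forces of the three switches are about 3, 6 and 10 N; which has which can only be felt.
- cradle: fixed aluminium cradle, 72x256 mm, 12 mm high, origin at the centre of its underside on the table, y along the row of nests. Three square nests 39 mm wide and 8 mm deep (floor 4 mm above the table), 90 mm apart
- nest_left (a point): centre of the floor of the cradle's left (+y) nest, as seen from the robot
- nest_middle (a point): centre of the floor of the cradle's middle nest, as seen from the robot
- nest_right (a point): centre of the floor of the cradle's right (-y) nest, as seen from the robot
- tray_red_floor (a point): centre of the inner floor (4 mm above the table) of the fixed red tray, 94x94 mm outside, walls 4 mm thick and 12 mm high; axes along its sides
- tray_green_floor (a point): centre of the inner floor (4 mm above the table) of the fixed green tray, 94x94 mm outside, walls 4 mm thick and 12 mm high; axes along its sides
- stand_iris: iris on a post and black base, 65x54x100 mm; a bystander, origin under its centre
- tape_roll: roll of cream tape, 77 mm across, 19 mm high; a bystander, origin under its centre
- caliper: caliper lying flat, 61x200x14 mm; a bystander, origin under its centre
- cage_cube: black beam-splitter cube, 39 mm, with green windows; a bystander, origin under its centre
- sensor_head: black disc-shaped sensor head, 60 mm across, 22 mm high; a bystander, origin under its centre
- dropper_bottle: amber dropper bottle, 38 mm across, 108 mm high; a bystander, origin under its centre

How it is judged:
On the way, in this order (a step that is already met when the one before it is completed fails the run):
1. the switch in the left nest is pressed until it clicks (((horizontal distance between switch_a_mid and nest_left below 0.008 m and z of switch_a_mid in the frame of nest_left below 0.026 m and value of joint key_a above 0.0022 m) or (horizontal distance between switch_b_mid and nest_left below 0.008 m and z of switch_b_mid in the frame of nest_left below 0.026 m and value of joint key_b above 0.0022 m) or (horizontal distance between switch_c_mid and nest_left below 0.008 m and z of switch_c_mid in the frame of nest_left below 0.026 m and value of joint key_c above 0.0022 m))), for 0.04 s.
2. the switch in the middle nest is pressed until it clicks (((horizontal distance between switch_a_mid and nest_middle below 0.008 m and z of switch_a_mid in the frame of nest_middle below 0.026 m and value of joint key_a above 0.0022 m) or (horizontal distance between switch_b_mid and nest_middle below 0.008 m and z of switch_b_mid in the frame of nest_middle below 0.026 m and value of joint key_b above 0.0022 m) or (horizontal distance between switch_c_mid and nest_middle below 0.008 m and z of switch_c_mid in the frame of nest_middle below 0.026 m and value of joint key_c above 0.0022 m))), for 0.04 s.
3. the switch in the right nest is pressed until it clicks (((horizontal distance between switch_a_mid and nest_right below 0.008 m and z of switch_a_mid in the frame of nest_right below 0.026 m and value of joint key_a above 0.0022 m) or (horizontal distance between switch_b_mid and nest_right below 0.008 m and z of switch_b_mid in the frame of nest_right below 0.026 m and value of joint key_b above 0.0022 m) or (horizontal distance between switch_c_mid and nest_right below 0.008 m and z of switch_c_mid in the frame of nest_right below 0.026 m and value of joint key_c above 0.0022 m))), for 0.04 s.
At the end, for the whole second after the job is handed in: Stiffest switch upright (within 0.1 rad) on the red tray's floor, lightest on the green one's, within the walls; the third upright in a nest, within 8 mm of its centre; all at rest. (The judge knows them by a 0.03 mm offset of the cap-top point, too small to measure.) (((x of switch_a_top in the frame of switch_a_mid above 1e-05 m and x of switch_a_mid in the frame of tray_red_floor between -0.033 and 0.033 m and y of switch_a_mid in the frame of tray_red_floor between -0.033 and 0.033 m and z of switch_a_mid in the frame of tray_red_floor below 0.026 m) or (x of switch_b_top in the frame of switch_b_mid above 1e-05 m and x of switch_b_mid in the frame of tray_red_floor between -0.033 and 0.033 m and y of switch_b_mid in the frame of tray_red_floor between -0.033 and 0.033 m and z of switch_b_mid in the frame of tray_red_floor below 0.026 m) or (x of switch_c_top in the frame of switch_c_mid above 1e-05 m and x of switch_c_mid in the frame of tray_red_floor between -0.033 and 0.033 m and y of switch_c_mid in the frame of tray_red_floor between -0.033 and 0.033 m and z of switch_c_mid in the frame of tray_red_floor below 0.026 m)) and ((x of switch_a_top in the frame of switch_a_mid below -1e-05 m and x of switch_a_mid in the frame of tray_green_floor between -0.033 and 0.033 m and y of switch_a_mid in the frame of tray_green_floor between -0.033 and 0.033 m and z of switch_a_mid in the frame of tray_green_floor below 0.026 m) or (x of switch_b_top in the frame of switch_b_mid below -1e-05 m and x of switch_b_mid in the frame of tray_green_floor between -0.033 and 0.033 m and y of switch_b_mid in the frame of tray_green_floor between -0.033 and 0.033 m and z of switch_b_mid in the frame of tray_green_floor below 0.026 m) or (x of switch_c_top in the frame of switch_c_mid below -1e-05 m and x of switch_c_mid in the frame of tray_green_floor between -0.033 and 0.033 m and y of switch_c_mid in the frame of tray_green_floor between -0.033 and 0.033 m and z of switch_c_mid in the frame of tray_green_floor below 0.026 m)) and ((x of switch_a_top in the frame of switch_a_mid between -1e-05 and 1e-05 m and horizontal distance between switch_a_mid and nest_left below 0.008 m and z of switch_a_mid in the frame of nest_left below 0.026 m) or (x of switch_a_top in the frame of switch_a_mid between -1e-05 and 1e-05 m and horizontal distance between switch_a_mid and nest_middle below 0.008 m and z of switch_a_mid in the frame of nest_middle below 0.026 m) or (x of switch_a_top in the frame of switch_a_mid between -1e-05 and 1e-05 m and horizontal distance between switch_a_mid and nest_right below 0.008 m and z of switch_a_mid in the frame of nest_right below 0.026 m) or (x of switch_b_top in the frame of switch_b_mid between -1e-05 and 1e-05 m and horizontal distance between switch_b_mid and nest_left below 0.008 m and z of switch_b_mid in the frame of nest_left below 0.026 m) or (x of switch_b_top in the frame of switch_b_mid between -1e-05 and 1e-05 m and horizontal distance between switch_b_mid and nest_middle below 0.008 m and z of switch_b_mid in the frame of nest_middle below 0.026 m) or (x of switch_b_top in the frame of switch_b_mid between -1e-05 and 1e-05 m and horizontal distance between switch_b_mid and nest_right below 0.008 m and z of switch_b_mid in the frame of nest_right below 0.026 m) or (x of switch_c_top in the frame of switch_c_mid between -1e-05 and 1e-05 m and horizontal distance between switch_c_mid and nest_left below 0.008 m and z of switch_c_mid in the frame of nest_left below 0.026 m) or (x of switch_c_top in the frame of switch_c_mid between -1e-05 and 1e-05 m and horizontal distance between switch_c_mid and nest_middle below 0.008 m and z of switch_c_mid in the frame of nest_middle below 0.026 m) or (x of switch_c_top in the frame of switch_c_mid between -1e-05 and 1e-05 m and horizontal distance between switch_c_mid and nest_right below 0.008 m and z of switch_c_mid in the frame of nest_right below 0.026 m)) and angle between each of switch_a_mid, switch_b_mid, switch_c_mid's own z axis and vertical below 0.1 rad and linear speed of each of switch_a, switch_b, switch_c below 0.01 m/s); the robot touches nothing.
It fails at once if a cap is pressed with more than 18 N (contact force between any of key_a, key_b, key_c and anything else above 18 N).
It fails at once if a switch is dropped (falls free from more than about 25 mm) ((contact force between switch_a and anything else below 0.02 N and linear speed of switch_a above 0.7 m/s) or (contact force between switch_b and anything else below 0.02 N and linear speed of switch_b above 0.7 m/s) or (contact force between switch_c and anything else below 0.02 N and linear speed of switch_c above 0.7 m/s)).
It fails at once if a bystander is pushed more than 20 mm or knocked over (distance of any of stand_iris, tape_roll, caliper, cage_cube, sensor_head, dropper_bottle from where it was at the start of the episode above 0.02 m or angle between any of stand_iris, dropper_bottle's own z axis and vertical above 0.5 rad).
It also fails if it takes over 69 s, if anything falls off the work surface, if the arm or the gripper's body presses on something with over 40 N, if the wrist force passes 120 N, or if a joint passes its speed limit or range.

ROBOT

A 6-joint arm with a two-finger parallel gripper is mounted at the origin on a cart in front of the work surface, level with it; the furniture and walls round the work are solid. World frame = base frame: x ahead of the robot, y to its left, z up, the work surface at z = 0. Lengths are in m, angles in rad, forces in N, time in s.
With the tool pointing down it reaches from about 0.375 to 0.9 m from the base axis. Payload 3.1 kg.
Tool frame: the origin (TCP) lies at the very end of the fingers, on their centre line; the grasp point (between the pads) lies 19 mm behind it; z points along the fingers, y is the direction in which the jaws open and shut (so a half turn about z gives the same grasp; the last joint's range is limited). The gripper opens to 87 mm and grips with 3 to 60 N. Pads are 19 mm wide; open, the fingers measure 117 mm over their backs; the gripper's body (75 mm by 190 mm) begins 51 mm behind the grasp point.
Start: joints at [1.087, 0.527, 1.433, -0, 1.181, -0.178], TCP at [0.188, 0.596, 0.223] pointing down, gripper open.
Joint ranges: [-3.08, 3.08], [-0.75, 2.2], [0.22, 2.44], [-1.43, 4.57], [0, 2.65], [-2.85, 2.85]. Speed limits (rad/s): [2.79, 2.79, 3.14, 3.14, 3.14, 3.14].

INTERFACE

Orientations are given as a unit quaternion [x, y, z, w].
In Python, from rig import robot gives the robot as it stands. The module is installed in compiled form; this text tells all that it offers.
- The arm moves only by the tool send_rows, never from a script. Its argument "deltas" is a list of rows, each an object of numbers: "tx", "ty", "tz": the shift along the tool's x, y, z in cm; "rx", "ry", "rz": the turn, a rotation vector about the tool's x, y, z in rad. A call has 1 to 5 rows; each row is the pose to reach, as a shift and turn from the pose commanded when the call began, along the tool's axes at that moment; what a row does not reach only later rows make up. A row lasts 1/12 s, in which the tool goes at most 41.7 mm and 7.16 degrees, less where a joint would pass 70% of its speed; a pose out of reach is approached as far as the arm can. A call with a gripper value outside its range is refused whole. "claw" is the finger opening in cm, from 0 to 8.7, set as the call begins (left out, the last holds). The fingers move at their own pace and stop on an object; "squeeze" is the grip in N (left out, the last holds). Time passes only in rows, so rows that repeat a pose let the fingers close. It gives the time, the measured TCP pose, the force and the opening at its end, in the units of the state.
- robot.get_obs(): the state, without advancing time (a new reading comes with each control period).
- robot.camera(name): name is "scene" or "top" or "wrist"; returns a dict with "color" (384x512x3 uint8, red, green, blue), "z_map" (384x512 float32, m along the optical axis (not along the pixel's ray), 0 where there is no reading), "intrinsics" (3x3 intrinsics, pixels), "R" (3x3) and "t" (3): a world point X has camera coordinates R X + t; the wrist camera has in their place "tool_from_camera" (4x4, takes a point from camera to tool coordinates, whose origin is the TCP and whose axes are the flange's). Camera axes: x right, y down, z forward; pixel columns grow to the right and rows downward; lengths in m; the calibration is good to about 2 mm. The wrist camera is an equidistant fisheye: a pixel r from the principal point sees the ray r / f radians off the axis. A picture is of the moment at which its call begins: read the wrist's pose just before it.
- robot.hand_in(): hands the job in, once; it reports no verdict.
Trained networks look in the newest picture that a camera, given by its name, has taken for a name from the list of things; names that differ only in an ending like _2 or _b are one class to them, and where a whole thing is asked for, a point or a joint stands for the part that bears it (a point fixed in the world has none). Each returns a list of dicts, best first, with "p" (0 to 1); they miss things now and then, are a little off and sometimes report something else, mostly with a low value. They report only what shows in the picture. A call takes as long as a camera call.
- robot.outline_of(label, camera): "pixels" (384x512 bool, what is visible of it) and "xy" ([column, row] in pixels, amid what is visible of it).
- robot.tip_of(label, camera): "xy" ([column, row] in pixels: a listed point, or the origin of a listed thing).
The state is a dict: "time": time; "q": joint angles; "joint_velocities": joint speeds; "joint_torque": joint torques, N m; "position": TCP position; "tool_rot": TCP orientation; "ft_force": force on the tool from outside, world axes, zero at the start; "moment": the same for the moment, N m; "grip_width": finger opening in m.
Only numpy, scipy, OpenCV 4.12 (cv2) and the standard library are available. Lean on these libraries where they do the work, as an engineer would, in place of code of your own. Each camera call takes 0.05 s, during which the arm holds its last target.

## Working session

There is one attempt and no reset: what is moved stays moved. The work goes in short steps, Python scripts to look and compute and a tool call to move; the robot and the scene stay as the last step left them, time stands still between calls to the robot, and variables do not carry over. Pictures are saved under pics/ and viewed, and the job is handed in when it is done.

Besides the shell and the picture viewer there is one more tool, called as name([rows], argument=value, ...), one row to a line, values as JSON. send_rows: Moves the arm, as the interface text tells. Its arguments: {"type":"object","properties":{"deltas":{"type":"array","items":{"type":"object","properties":{"tx":{"type":"number"},"ty":{"type":"number"},"tz":{"type":"number"},"rx":{"type":"number"},"ry":{"type":"number"},"rz":{"type":"number"}}}},"claw":{"type":"number"},"squeeze":{"type":"number"}},"required":["deltas"]}

```bash
mkdir -p pics
cat > h.py <<'E'
from rig import robot
import numpy as np, cv2
from scipy.spatial.transform import Rotation as Ro
def snap(n,tag):
    c=robot.camera(n); cv2.imwrite(f'pics/{tag}.png',c['color'][:,:,::-1]); return c
def w(c,u,v,z):  # world pt from pixel, depth
    K=c['intrinsics']; p=np.array([(u-K[0,2])/K[0,0]*z,(v-K[1,2])/K[1,1]*z,z]); return c['R'].T@(p-c['t'])
def wz(c,u,v,h): # intersect with plane z=h
    K=c['intrinsics']; d=c['R'].T@np.array([(u-K[0,2])/K[0,0],(v-K[1,2])/K[1,1],1]); o=-c['R'].T@c['t']; return o+d*(h-o[2])/d[2]
E
python3 - <<'E'
from h import *
o=robot.get_obs(); print({k:np.round(v,4) for k,v in o.items()}); print(Ro.from_quat(o['tool_rot']).as_matrix().round(4))
for n in('top','scene'):
    c=snap(n,n+'0'); print(n,c['intrinsics'].tolist(),c['R'].round(3).tolist(),c['t'].round(3).tolist())
    for l,h in [('switch_a_top',.058),('nest_left',.004),('nest_middle',.004),('nest_right',.004),('tray_red_floor',.004),('tray_green_floor',.004),('cradle',0),('stand_iris',0),('tape_roll',0),('caliper',0),('cage_cube',0),('sensor_head',0),('dropper_bottle',0)]:
        for r in robot.tip_of(l,n)[:4]:
            u,v=r['xy']; print(l,round(r['p'],2),np.round(r['xy'],1),wz(c,u,v,h).round(4))
E
```

```text
{'time': np.float64(0.0), 'q': array([ 1.0876,  0.5285,  1.4339, -0.    ,  1.1814, -0.1785]), 'joint_velocities': array([-0.0002,  0.001 ,  0.0017,  0.0001, -0.0004, -0.0001]), 'joint_torque': array([-1.90000e-03, -4.40038e+01, -1.76589e+01,  6.34000e-02,
        5.83000e-02, -1.00000e-04]), 'position': array([0.1872, 0.5956, 0.2216]), 'tool_rot': array([ 1.518e-01,  9.884e-01, -1.000e-03, -3.000e-04]), 'ft_force': array([-0.115 ,  0.3152,  0.2492]), 'moment': array([0.0287, 0.0012, 0.0363]), 'grip_width': np.float64(0.0866)}
[[-9.539e-01  3.000e-01 -1.000e-03]
 [ 3.000e-01  9.539e-01 -1.900e-03]
 [ 4.000e-04 -2.100e-03 -1.000e+00]]
top [[469.95695856433395, 0.0, 259.5501713204333], [0.0, 469.95695856433395, 193.15904195015708], [0.0, 0.0, 1.0]] [[-0.023, -1.0, -0.003], [-0.976, 0.023, -0.218], [0.218, -0.002, -0.976]] [-0.025, 0.54, 1.367]
switch_a_top 0.44 [225.5 218.7] [0.4636 0.0666 0.058 ]
nest_left 0.9 [194.1 218.5] [0.4755 0.1684 0.004 ]
nest_middle 0.72 [224.7 222. ] [0.4623 0.073  0.004 ]
nest_middle 0.72 [192.2 178.7] [0.6038 0.1754 0.004 ]
nest_middle 0.21 [333.7 210.3] [ 
[... 1456 characters left out ...]
oor 0.76 [252.  155.8] [0.6208 0.1711 0.004 ]
tray_green_floor 0.83 [281.5 195.1] [ 0.6199 -0.0234  0.004 ]
cradle 0.59 [230.1 205.7] [0.476  0.0038 0.    ]
cradle 0.58 [217.3 190.2] [0.4681 0.0769 0.    ]
stand_iris 0.73 [323.5 292.8] [ 0.5558 -0.3487  0.    ]
tape_roll 0.73 [341.7 261.1] [ 0.6439 -0.2897  0.    ]
tape_roll 0.69 [259.9 294.8] [ 0.4231 -0.2904  0.    ]
tape_roll 0.44 [216.5 177.7] [0.4862 0.1278 0.    ]
caliper 0.93 [187.  151.4] [0.4504 0.2829 0.    ]
cage_cube 0.62 [310.9 212. ] [ 0.6621 -0.1128  0.    ]
cage_cube 0.62 [285.7 276.4] [ 0.5001 -0.2707  0.    ]
sensor_head 0.71 [341.7 264.1] [ 0.6389 -0.2974  0.    ]
dropper_bottle 0.96 [283.3 276.1] [ 0.4954 -0.2675 -0.    ]
```

Run:
```python
import cv2
a=cv2.imread('pics/top0.png')[120:270,120:390]; cv2.imwrite('pics/top0c.png',cv2.resize(a,None,fx=2.9,fy=2.9,interpolation=cv2.INTER_CUBIC))
a=cv2.imread('pics/scene0.png')[110:320,150:400]; cv2.imwrite('pics/scene0c.png',cv2.resize(a,None,fx=2.8,fy=2.8,interpolation=cv2.INTER_CUBIC))
```

```text
(no output)
```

View pics/top0c.png

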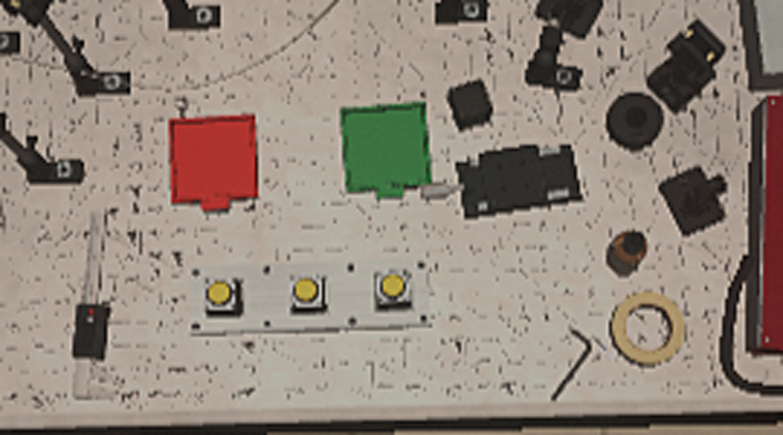

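View pics/scene0c.png

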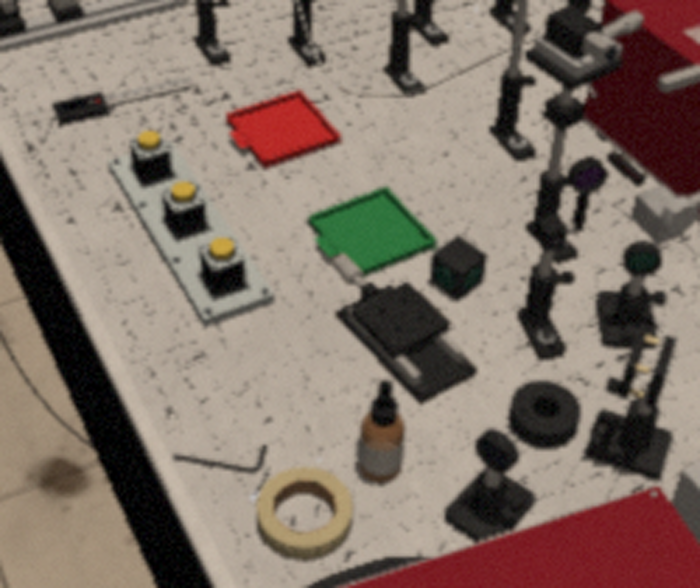

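```bash
cat > m.py <<'E'
from h import *
def blobs(c,lo,hi,mn=15):
    hsv=cv2.cvtColor(c['color'],cv2.COLOR_RGB2HSV); m=cv2.inRange(hsv,lo,hi)
    n,l,s,ct=cv2.connectedComponentsWithStats(m); return [(l==i,ct[i],s[i,4]) for i in range(1,n) if s[i,4]>mn]
E
python3 - <<'E'
from m import *
for n in('top','scene'):
    c=robot.camera(n)
    for m,ct,a in blobs(c,(22,120,110),(34,255,255)):
        u,v=ct; z=np.median(c['z_map'][m]); p=w(c,u,v,z); print(n,'yel',ct.round(1),a,w(c,u,v,z).round(4),wz(c,u,v,.058).round(4))
    for nm,lo,hi in(('red',(0,150,100),(6,255,255)),('grn',(50,90,50),(80,255,255))):
        for m,ct,a in blobs(c,lo,hi,300):
            if a>3000 : continue
            ys,xs=np.where(m); P=np.array([wz(c,x,y,.006)[:2] for x,y in zip(xs,ys)])
            r=cv2.minAreaRect((P*1000).astype(np.float32)); print(n,nm,ct.round(1),a,r)
    hsv=c['color']
c=robot.camera('top')
# cradle points by depth
ys,xs=np.mgrid[200:250,170:290]; P=np.array([w(c,x,y,c['z_map'][y,x]) for x,y in zip(xs.ravel(),ys.ravel())])
k=(P[:,2]>.007)&(P[:,2]<.018); print(cv2.minAreaRect((P[k,:2]*1000).astype(np.float32)),k.sum())
k=(P[:,2]>.05); print(P[k].round(3)[:60:6])
E
```

```text
top yel [254.9 217.9] 43 [ 0.4639 -0.0217  0.0587] [ 0.464  -0.0217  0.058 ]
top yel [195.  220.3] 42 [0.4608 0.1581 0.0578] [0.4607 0.1581 0.058 ]
top yel [225.  219.3] 42 [0.4616 0.068  0.0587] [0.4617 0.0681 0.058 ]
top red [193.1 175. ] 849 ((612.3651123046875, 172.83343505859375), (104.42012023925781, 93.10637664794922), 2.394763469696045)
top grn [252.6 170.8] 844 ((621.5053100585938, -17.48303985595703), (104.0176010131836, 93.20053100585938), 3.845794439315796)
scene yel [203.  159.4] 20 [0.46   0.1569 0.0562] [0.4593 0.1547 0.058 ]
scene yel [215.  177.4] 33 [0.4618 0.0692 0.0562] [0.4611 0.0672 0.058 ]
scene yel [228.8 197.7] 35 [ 0.4637 -0.0217  0.0569] [ 0.4633 -0.0228  0.058 ]
scene red [249.9 155. ] 598 ((613.6942749023438, 176.3946990966797), (103.30355072021484, 94.00711822509766), 2.0594866275787354)
scene grn [282.  192.1] 779 ((621.4984130859375, -15.429664611816406), (103.01708984375, 97.07176208496094), 3.429798126220703)
((454.23114013671875, 56.0367431640625), (366.55706787109375, 153.09808349609375), 88.7116470336914) 1416
[[ 0.229 -0.034  1.451]
 [ 0.229 -0.034  1.451]
 [ 0.476  0.078  0.052]
 [ 0.475  0.056  0.053]
 [ 0.473 -0.025  0.059]
 [ 0.473  0.071  0.052]
 [ 0.469 -0.016  0.063]
 [ 0.473  0.174  0.05 ]
 [ 0.469  0.074  0.057]
 [ 0.47   0.056  0.051]]
```

Run:
```python
from m import *
H=np.full((25,32),-1.0) # x .2-.8, y .65..-.45
for n in('top','scene'):
    c=robot.camera(n); z=c['z_map']; vs,us=np.mgrid[0:384,0:512]; k=z>0
    K=c['intrinsics']; Pc=np.stack([(us-K[0,2])/K[0,0]*z,(vs-K[1,2])/K[1,1]*z,z],-1)[k]; P=(Pc-c['t'])@c['R']
    o=robot.get_obs()
    for p in P:
        i=int((p[0]-.2)/.03); j=int((.5-p[1])/.03)
        if 0<=i<25 and 0<=j<32 and p[2]<.6: H[i,j]=max(H[i,j],p[2])
print('y    ',' '.join(f'{50-3*j-1.5:4.0f}' for j in range(32)))
for i in range(24,-1,-1): print(f'{.2+.03*i+.015:.3f}',' '.join(f'{1000*h:4.0f}' for h in H[i]))
```

```text
y       48   46   42   40   36   34   30   28   24   22   18   16   12   10    6    4    0   -2   -6   -8  -12  -14  -18  -20  -24  -26  -30  -32  -36  -38  -42  -44
0.935  243    6    7    8    8    8    1  283  292  252  248    6    7    7    9  181  179  179  179  178  180  178  178   59   48  323    7    9    9    9    8    8
0.905   15    9  301  307   13    8    3    2    9    8    8    7    9    5    7  175  178  177  176  173  152    8    8    9  337  378  339   10   10    7    9    8
0.875   10  146  414  415   19    7  289  291   14    9    9    7    8    7  302   10    7    9    8  231    2    8   11    9  337  384  335   10    8    8    5    5
0.845  107  122    6   11    9    7  293  296   19    7    8    7    8    7  324  306   11   11    8  239    6    9    7    8    7  332    8    8    7   13   78   80
0.815  134  121    8    3    5    8    7  330  337  358  360    7    9    6  323  309   15    8  235  238  237    8    9   17   89  331    5   10    9   11   79   78
0.785  172    6  271    9    6    9  329  337  336  365  365   15    7    7  332  330    9  205  256  26
[... 2515 characters left out ...]
2    8    8    9    9   25   29   28
0.305  144 -824 -825 -821 -823 -826 -822 -821 -827 -826 -831 -827 -821 -821 -826 -825 -826 -826 -825 -818 -820 -823 -822 -824 -821 -826 -826 -826 -822 -824 -825 -824
0.275 -136 -824 -822 -826 -831 -823 -829 -825 -814 -821 -829 -823 -829 -823 -827 -822 -819 -821 -826 -824 -823 -821 -830 -829 -824 -828 -827 -825 -828 -822 -822 -825
0.245 -821 -827 -827 -822 -830 -815 -822 -828 -819 -826 -828 -821 -821 -825 -827 -828 -821 -822 -822 -824 -829 -824 -822 -817 -824 -827 -825 -819 -827 -823 -826 -827
0.215  341  558 -814 -823 -827 -826 -815 -821 -819 -824 -822 -817 -822 -826 -821 -824 -828 -822 -820 -820 -824 -823 -825 -821 -820 -823 -822 -820 -824 -816 -825 -823
```

send_rows([
  {"rz":-0.12},
  {"rz":-0.24},
  {"rz":-0.322},
  {"rz":-0.322},
], claw=0, squeeze=20)

```text
schema error: expected keys tx, ty, tz, rx, ry, rz
```

View pics/top0.png

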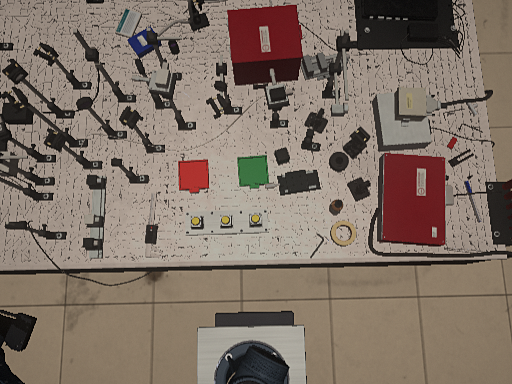

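View pics/scene0.png

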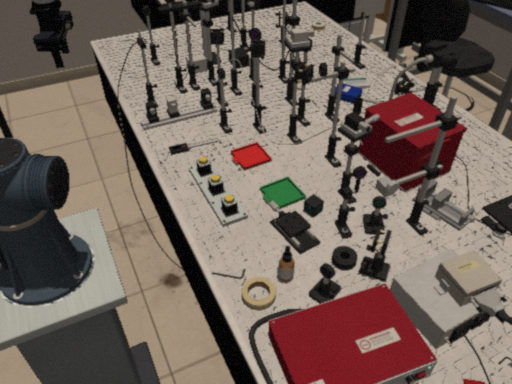

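send_rows([
  {"tx":-3.4,"ty":-3.6,"tz":0,"rx":0,"ry":0,"rz":-0.12},
  {"tx":-6.0,"ty":-6.5,"tz":0,"rx":0,"ry":0,"rz":-0.24},
  {"tx":-8.5,"ty":-9.2,"tz":0,"rx":0,"ry":0,"rz":-0.322},
  {"tx":-11,"ty":-12,"tz":0,"rx":0,"ry":0,"rz":-0.322},
  {"tx":-13.8,"ty":-15,"tz":0,"rx":0,"ry":0,"rz":-0.322},
], claw=0, squeeze=20)

```text
time: 2.07
position: [0.2744, 0.4103, 0.2227]
tool_rot: [-0.009, 1.0, 0.0, 0.0]
ft_force: [0.4, -0.3, -0.5]
grip_width: 0.0614
```

```bash
cat > d.py <<'E'
from h import *; import sys
# usage: d.py x y z [yaw of tool-y in rad, default 1.588]
o=robot.get_obs(); R=Ro.from_quat(o['tool_rot']).as_matrix(); t=np.array(list(map(float,sys.argv[1:4])))
yaw=float(sys.argv[4]) if len(sys.argv)>4 else 1.588
y=np.array([np.cos(yaw),np.sin(yaw),0]); z=np.array([0,0,-1.]); Rt=np.stack([np.cross(y,z),y,z],1)
print('t',round(float(o['time']),2),'pos',o['position'].round(4),'F',o['ft_force'].round(2),'grip',round(float(o['grip_width']),4),'q',o['q'].round(2))
print('shift cm',(R.T@(t-o['position'])*100).round(2),'rot',Ro.from_matrix(R.T@Rt).as_rotvec().round(4))
E
python3 d.py .461 .157 .12
```

```text
t 2.07 pos [0.2744 0.4103 0.2227] F [ 0.4  -0.26 -0.53] grip 0.0614 q [ 0.75  0.35  1.76  0.    1.03 -0.83]
shift cm [-18.19 -25.68  10.27] rot [0.0005 0.0005 0.0012]
```

send_rows([
  {"tx":-2,"ty":-3,"tz":1,"rx":0,"ry":0,"rz":0},
  {"tx":-4.2,"ty":-6,"tz":2,"rx":0,"ry":0,"rz":0},
  {"tx":-6.4,"ty":-9,"tz":3,"rx":0,"ry":0,"rz":0},
  {"tx":-8.6,"ty":-12,"tz":4,"rx":0,"ry":0,"rz":0},
  {"tx":-10.8,"ty":-15.2,"tz":5,"rx":0,"ry":0,"rz":0},
])

```text
time: 2.48
position: [0.3859, 0.2604, 0.1726]
tool_rot: [-0.009, 1.0, 0.0, 0.001]
ft_force: [0.7, 1.3, 0.4]
grip_width: 0.0279
```

```bash
python3 d.py .461 .157 .1
```

```text
t 2.48 pos [0.3859 0.2604 0.1726] F [0.65 1.3  0.37] grip 0.0279 q [ 0.35  0.39  1.88  0.    0.87 -1.24]
shift cm [ -7.31 -10.47   7.26] rot [0.0007 0.0015 0.0004]
```

send_rows([
  {"tx":-2,"ty":-2.9,"tz":2,"rx":0,"ry":0,"rz":0},
  {"tx":-4.0,"ty":-5.7,"tz":4,"rx":0,"ry":0,"rz":0},
  {"tx":-6.0,"ty":-8.6,"tz":6,"rx":0,"ry":0,"rz":0},
  {"tx":-7.3,"ty":-10.4,"tz":7.3,"rx":0,"ry":0,"rz":0},
  {"tx":-7.3,"ty":-10.4,"tz":7.3,"rx":0,"ry":0,"rz":0},
])

```text
time: 2.9
position: [0.4624, 0.1555, 0.0975]
tool_rot: [-0.006, 1.0, -0.0, -0.0]
ft_force: [-0.1, -0.4, 0.8]
grip_width: 0.0015
```

```bash
python3 d.py .461 .157 .062
python3 - <<'E'
from h import *
o=robot.get_obs(); c=snap('wrist','w1'); print(c['intrinsics'].round(1).tolist(), c['tool_from_camera'].round(4).tolist())
E
```

```text
t 2.9 pos [0.4624 0.1555 0.0975] F [-0.05 -0.42  0.78] grip 0.0015 q [ 0.1   0.55  1.88 -0.    0.71 -1.49]
shift cm [0.14 0.16 3.55] rot [-0.0008 -0.0001 -0.005 ]
[[297.3, 0.0, 252.0], [0.0, 297.3, 194.1], [0.0, 0.0, 1.0]] [[-0.0006, -0.9578, -0.2876, 0.079], [1.0, -0.0006, -0.0001, -0.0001], [-0.0001, -0.2876, 0.9578, -0.1624], [0.0, 0.0, 0.0, 1.0]]
```

View pics/w1.png

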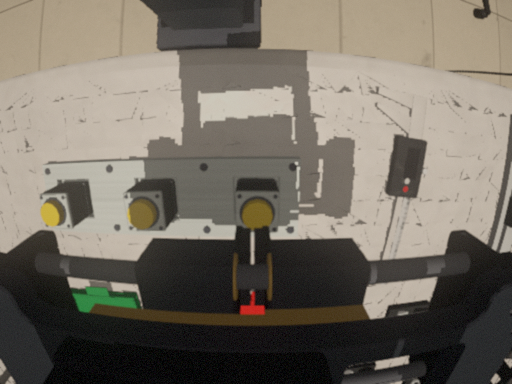

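```bash
cat > wr.py <<'E'
from m import *
def wrist(tag,h=.058):
    o=robot.get_obs(); c=snap('wrist',tag); R=Ro.from_quat(o['tool_rot']).as_matrix(); K=c['intrinsics']; T=c['tool_from_camera']
    def ray(u,v,h):
        a=np.array([(u-K[0,2])/K[0,0],(v-K[1,2])/K[1,1]]); th=np.hypot(*a); d=np.array([*(a/th*np.sin(th)),np.cos(th)])
        d=R@T[:3,:3]@d; p=o['position']+R@T[:3,3]; return p+d*(h-p[2])/d[2]
    return c,ray
E
python3 - <<'E'
from wr import *
c,ray=wrist('w2')
for m,ct,a in blobs(c,(20,120,60),(34,255,255),40):
    if 150<ct[1]<240: print(ct.round(1),a,ray(*ct,.058).round(4))
for p in((47,170),(293,167),(203,229),(290,229),(117,227)): print(p,ray(*p,.012).round(4))
E
```

```text
[140.1 215.5] 601 [0.4608 0.0712 0.058 ]
[254.4 215.4] 705 [0.4587 0.1587 0.058 ]
[ 50.  215.1] 369 [ 0.4638 -0.0189  0.058 ]
(47, 170) [ 0.4332 -0.0521  0.012 ]
(293, 167) [0.4316 0.1918 0.012 ]
(203, 229) [0.4903 0.1123 0.012 ]
(290, 229) [0.4892 0.1921 0.012 ]
(117, 227) [0.4915 0.0252 0.012 ]
```

send_rows([
  {"tx":0.2,"ty":0.25,"tz":1.5,"rx":0,"ry":0,"rz":0},
  {"tx":0.2,"ty":0.25,"tz":2.5,"rx":0,"ry":0,"rz":0},
  {"tx":0.2,"ty":0.25,"tz":3.1,"rx":0,"ry":0,"rz":0},
  {"tx":0.2,"ty":0.25,"tz":3.1,"rx":0,"ry":0,"rz":0},
  {"tx":0.2,"ty":0.25,"tz":3.1,"rx":0,"ry":0,"rz":0},
])

```text
time: 3.42
position: [0.4571, 0.1621, 0.069]
tool_rot: [-0.009, 1.0, 0.0, 0.0]
ft_force: [0.3, -0.3, -0.4]
grip_width: 0.0002
```

```bash
python3 d.py .460 .158 .06
```

```text
t 3.42 pos [0.4571 0.1621 0.069 ] F [ 0.31 -0.33 -0.4 ] grip 0.0002 q [ 0.11  0.6   1.91  0.    0.63 -1.48]
shift cm [-0.28 -0.42  0.9 ] rot [0.0001 0.0002 0.0015]
```

send_rows([
  {"tx":-0.28,"ty":-0.4,"tz":0.3,"rx":0,"ry":0,"rz":0},
  {"tx":-0.28,"ty":-0.4,"tz":0.7,"rx":0,"ry":0,"rz":0},
  {"tx":-0.28,"ty":-0.4,"tz":0.7,"rx":0,"ry":0,"rz":0},
  {"tx":-0.28,"ty":-0.4,"tz":0.7,"rx":0,"ry":0,"rz":0},
])

```text
time: 3.75
position: [0.4604, 0.1572, 0.0616]
tool_rot: [-0.008, 1.0, -0.0, -0.0]
ft_force: [0.3, -1.1, 0.1]
grip_width: 0.0006
```

send_rows([
  {"tx":0,"ty":0,"tz":0.05,"rx":0,"ry":0,"rz":0},
  {"tx":0,"ty":0,"tz":0.1,"rx":0,"ry":0,"rz":0},
])

```text
time: 3.92
position: [0.4604, 0.1573, 0.0606]
tool_rot: [-0.009, 1.0, 0.0, 0.0]
ft_force: [0.5, 0.6, -0.1]
grip_width: 0.0007
```

send_rows([
  {"tx":0,"ty":0,"tz":0.05,"rx":0,"ry":0,"rz":0},
  {"tx":0,"ty":0,"tz":0.1,"rx":0,"ry":0,"rz":0},
])

```text
time: 4.08
position: [0.4603, 0.1573, 0.0595]
tool_rot: [-0.009, 1.0, -0.0, 0.0]
ft_force: [-0.2, 0.2, 0.8]
grip_width: 0.0006
```

send_rows([
  {"tx":0,"ty":0,"tz":0.05,"rx":0,"ry":0,"rz":0},
  {"tx":0,"ty":0,"tz":0.1,"rx":0,"ry":0,"rz":0},
])

```text
time: 4.25
position: [0.4603, 0.1574, 0.0585]
tool_rot: [-0.009, 1.0, -0.0, 0.0]
ft_force: [0.3, 0.7, -0.2]
grip_width: 0.0001
```

send_rows([
  {"tx":0,"ty":0,"tz":0.05,"rx":0,"ry":0,"rz":0},
  {"tx":0,"ty":0,"tz":0.05,"rx":0,"ry":0,"rz":0},
])

```text
time: 4.42
position: [0.4603, 0.1573, 0.0581]
tool_rot: [-0.009, 1.0, -0.0, -0.0]
ft_force: [-0.6, 0.0, 1.9]
grip_width: 0.0006
```

send_rows([
  {"tx":0,"ty":0,"tz":0.05,"rx":0,"ry":0,"rz":0},
  {"tx":0,"ty":0,"tz":0.05,"rx":0,"ry":0,"rz":0},
])

```text
time: 4.58
position: [0.4603, 0.1573, 0.0576]
tool_rot: [-0.009, 1.0, -0.0, 0.0]
ft_force: [-0.0, -0.0, 3.1]
grip_width: 0.0005
```

send_rows([
  {"tx":0,"ty":0,"tz":0.03,"rx":0,"ry":0,"rz":0},
  {"tx":0,"ty":0,"tz":0.03,"rx":0,"ry":0,"rz":0},
])

```text
time: 4.75
position: [0.4604, 0.1574, 0.0573]
tool_rot: [-0.009, 1.0, 0.0, 0.0]
ft_force: [-0.6, 0.3, 3.2]
grip_width: 0.0005
```

send_rows([
  {"tx":0,"ty":0,"tz":0.03,"rx":0,"ry":0,"rz":0},
  {"tx":0,"ty":0,"tz":0.03,"rx":0,"ry":0,"rz":0},
])

```text
time: 4.92
position: [0.4603, 0.1574, 0.057]
tool_rot: [-0.009, 1.0, 0.0, 0.0]
ft_force: [-0.6, -0.0, 3.2]
grip_width: 0.0007
```

send_rows([
  {"tx":0,"ty":0,"tz":0.03,"rx":0,"ry":0,"rz":0},
  {"tx":0,"ty":0,"tz":0.03,"rx":0,"ry":0,"rz":0},
])

```text
time: 5.08
position: [0.4603, 0.1573, 0.0566]
tool_rot: [-0.009, 1.0, 0.0, -0.0]
ft_force: [-1.0, 0.4, 2.8]
grip_width: 0.0004
```

send_rows([
  {"tx":0,"ty":0,"tz":0.03,"rx":0,"ry":0,"rz":0},
  {"tx":0,"ty":0,"tz":0.03,"rx":0,"ry":0,"rz":0},
])

```text
time: 5.25
position: [0.4603, 0.1573, 0.0563]
tool_rot: [-0.009, 1.0, -0.0, -0.0]
ft_force: [-0.4, -0.8, 2.8]
grip_width: 0.0003
```

send_rows([
  {"tx":0,"ty":0,"tz":0.03,"rx":0,"ry":0,"rz":0},
  {"tx":0,"ty":0,"tz":0.03,"rx":0,"ry":0,"rz":0},
])

```text
time: 5.42
position: [0.4604, 0.1574, 0.056]
tool_rot: [-0.009, 1.0, 0.0, -0.0]
ft_force: [-0.6, 0.5, 1.5]
grip_width: 0.0004
```

send_rows([
  {"tx":0,"ty":0,"tz":0.03,"rx":0,"ry":0,"rz":0},
  {"tx":0,"ty":0,"tz":0.03,"rx":0,"ry":0,"rz":0},
])

```text
time: 5.58
position: [0.4603, 0.1573, 0.0557]
tool_rot: [-0.009, 1.0, 0.0, -0.0]
ft_force: [-0.5, 0.2, 2.4]
grip_width: 0.0006
```

send_rows([
  {"tx":0,"ty":0,"tz":0.03,"rx":0,"ry":0,"rz":0},
  {"tx":0,"ty":0,"tz":0.03,"rx":0,"ry":0,"rz":0},
])

```text
time: 5.75
position: [0.4604, 0.1573, 0.0554]
tool_rot: [-0.009, 1.0, 0.0, -0.0]
ft_force: [-0.4, -0.9, 1.5]
grip_width: 0.0002
```

send_rows([
  {"tx":0,"ty":0,"tz":-1.0,"rx":0,"ry":0,"rz":0},
  {"tx":0,"ty":-2,"tz":-2,"rx":0,"ry":0,"rz":0},
  {"tx":0,"ty":-5,"tz":-2,"rx":0,"ry":0,"rz":0},
  {"tx":0,"ty":-8,"tz":-2,"rx":0,"ry":0,"rz":0},
  {"tx":0,"ty":-8.9,"tz":-1.0,"rx":0,"ry":0,"rz":0},
])

```text
time: 6.17
position: [0.4638, 0.0656, 0.0673]
tool_rot: [-0.008, 1.0, -0.001, 0.002]
ft_force: [0.8, 0.1, -0.2]
grip_width: 0.0004
```

send_rows([
  {"tx":0,"ty":0,"tz":0.25,"rx":0,"ry":0,"rz":0},
  {"tx":0,"ty":0,"tz":0.45,"rx":0,"ry":0,"rz":0},
  {"tx":0,"ty":0,"tz":0.45,"rx":0,"ry":0,"rz":0},
  {"tx":0,"ty":0,"tz":0.45,"rx":0,"ry":0,"rz":0},
])

```text
time: 6.5
position: [0.4617, 0.0692, 0.0611]
tool_rot: [-0.009, 1.0, 0.0, -0.0]
ft_force: [-0.5, 0.6, 0.2]
grip_width: 0.0005
```

```bash
python3 - <<'E'
from wr import *
c,ray=wrist('w3')
for m,ct,a in blobs(c,(20,120,60),(34,255,255),40):
    if 150<ct[1]<260: print(ct.round(1),a,ray(*ct,.058).round(4))
E
python3 d.py .4615 .0685 .059
```

```text
[118.6 235.7] 833 [ 0.4625 -0.0186  0.058 ]
[252.2 226.4] 204 [0.4527 0.0691 0.058 ]
[384.8 235.3] 842 [0.4591 0.1564 0.058 ]
t 6.55 pos [0.4618 0.0693 0.0611] F [-0.63  0.    0.55] grip 0.0004 q [-0.09  0.61  1.96  0.    0.58 -1.68]
shift cm [ 0.03 -0.08  0.21] rot [0.0001 0.     0.0015]
```

Good alignment. Press the middle one.

send_rows([
  {"tx":0,"ty":-0.05,"tz":0.08,"rx":0,"ry":0,"rz":0},
  {"tx":0,"ty":-0.05,"tz":0.15,"rx":0,"ry":0,"rz":0},
  {"tx":0,"ty":-0.05,"tz":0.22,"rx":0,"ry":0,"rz":0},
  {"tx":0,"ty":-0.05,"tz":0.22,"rx":0,"ry":0,"rz":0},
])

```text
time: 6.88
position: [0.4618, 0.0681, 0.0587]
tool_rot: [-0.009, 1.0, 0.0, -0.0]
ft_force: [0.9, 0.2, 0.3]
grip_width: 0.0007
```

send_rows([
  {"tx":0,"ty":0,"tz":0.04,"rx":0,"ry":0,"rz":0},
  {"tx":0,"ty":0,"tz":0.04,"rx":0,"ry":0,"rz":0},
])

```text
time: 7.05
position: [0.4619, 0.068, 0.0584]
tool_rot: [-0.009, 1.0, 0.0, 0.0]
ft_force: [0.4, 0.7, 2.0]
grip_width: 0.0005
```

send_rows([
  {"tx":0,"ty":0,"tz":0.04,"rx":0,"ry":0,"rz":0},
  {"tx":0,"ty":0,"tz":0.04,"rx":0,"ry":0,"rz":0},
])

```text
time: 7.22
position: [0.4619, 0.0679, 0.0581]
tool_rot: [-0.009, 1.0, 0.0, 0.0]
ft_force: [-0.6, 2.3, 2.7]
grip_width: 0.0005
```

send_rows([
  {"tx":0,"ty":0,"tz":0.04,"rx":0,"ry":0,"rz":0},
  {"tx":0,"ty":0,"tz":0.04,"rx":0,"ry":0,"rz":0},
])

```text
time: 7.38
position: [0.4619, 0.0679, 0.0577]
tool_rot: [-0.009, 1.0, 0.0, 0.0]
ft_force: [-0.3, 1.7, 4.8]
grip_width: 0.0004
```

send_rows([
  {"tx":0,"ty":0,"tz":0.04,"rx":0,"ry":0,"rz":0},
  {"tx":0,"ty":0,"tz":0.04,"rx":0,"ry":0,"rz":0},
])

```text
time: 7.55
position: [0.4619, 0.0679, 0.0573]
tool_rot: [-0.009, 1.0, 0.0, 0.0]
ft_force: [-0.8, 0.7, 4.7]
grip_width: 0.0007
```

send_rows([
  {"tx":0,"ty":0,"tz":0.03,"rx":0,"ry":0,"rz":0},
  {"tx":0,"ty":0,"tz":0.03,"rx":0,"ry":0,"rz":0},
])

```text
time: 7.72
position: [0.4619, 0.0679, 0.0569]
tool_rot: [-0.009, 1.0, 0.0, 0.0]
ft_force: [-1.1, 2.5, 4.6]
grip_width: 0.0004
```

send_rows([
  {"tx":0,"ty":0,"tz":0.03,"rx":0,"ry":0,"rz":0},
  {"tx":0,"ty":0,"tz":0.03,"rx":0,"ry":0,"rz":0},
])

```text
time: 7.88
position: [0.4619, 0.0679, 0.0566]
tool_rot: [-0.009, 1.0, 0.0, 0.0]
ft_force: [-0.8, 1.4, 4.7]
grip_width: 0.0003
```

send_rows([
  {"tx":0,"ty":0,"tz":0.03,"rx":0,"ry":0,"rz":0},
  {"tx":0,"ty":0,"tz":0.03,"rx":0,"ry":0,"rz":0},
])

```text
time: 8.05
position: [0.4619, 0.0679, 0.0562]
tool_rot: [-0.009, 1.0, 0.0, 0.0]
ft_force: [-0.7, 1.7, 5.5]
grip_width: 0.0003
```

send_rows([
  {"tx":0,"ty":0,"tz":0.03,"rx":0,"ry":0,"rz":0},
  {"tx":0,"ty":0,"tz":0.03,"rx":0,"ry":0,"rz":0},
])

```text
time: 8.22
position: [0.4619, 0.0679, 0.0559]
tool_rot: [-0.009, 1.0, -0.0, -0.0]
ft_force: [0.4, 0.5, 4.2]
grip_width: 0.0001
```

send_rows([
  {"tx":0,"ty":0,"tz":0.03,"rx":0,"ry":0,"rz":0},
  {"tx":0,"ty":0,"tz":0.03,"rx":0,"ry":0,"rz":0},
])

```text
time: 8.38
position: [0.4619, 0.0679, 0.0555]
tool_rot: [-0.009, 1.0, 0.0, -0.0]
ft_force: [-1.2, 1.8, 2.7]
grip_width: 0.0005
```

send_rows([
  {"tx":0,"ty":0,"tz":0.03,"rx":0,"ry":0,"rz":0},
  {"tx":0,"ty":0,"tz":0.03,"rx":0,"ry":0,"rz":0},
])

```text
time: 8.55
position: [0.4619, 0.0678, 0.0552]
tool_rot: [-0.009, 1.0, -0.0, -0.0]
ft_force: [-1.2, 1.0, 2.5]
grip_width: 0.0005
```

send_rows([
  {"tx":0,"ty":0,"tz":-1.0,"rx":0,"ry":0,"rz":0},
  {"tx":0,"ty":-2,"tz":-2,"rx":0,"ry":0,"rz":0},
  {"tx":0,"ty":-5,"tz":-2,"rx":0,"ry":0,"rz":0},
  {"tx":0,"ty":-8,"tz":-2,"rx":0,"ry":0,"rz":0},
  {"tx":0,"ty":-8.95,"tz":-1.0,"rx":0,"ry":0,"rz":0},
])

```text
time: 8.97
position: [0.4659, -0.0252, 0.0664]
tool_rot: [-0.008, 1.0, -0.001, 0.003]
ft_force: [-0.0, 0.7, -0.1]
grip_width: 0.0006
```

send_rows([
  {"tx":0,"ty":0,"tz":0.25,"rx":0,"ry":0,"rz":0},
  {"tx":0,"ty":0,"tz":0.5,"rx":0,"ry":0,"rz":0},
  {"tx":0,"ty":0,"tz":0.6,"rx":0,"ry":0,"rz":0},
  {"tx":0,"ty":0,"tz":0.6,"rx":0,"ry":0,"rz":0},
])

```text
time: 9.3
position: [0.4628, -0.0206, 0.059]
tool_rot: [-0.009, 1.0, 0.0, -0.001]
ft_force: [1.1, 0.1, -0.6]
grip_width: 0.0002
```

```bash
python3 d.py .4635 -.0215 .0585
```

```text
t 9.3 pos [ 0.4628 -0.0206  0.059 ] F [ 1.07  0.11 -0.58] grip 0.0002 q [-0.29  0.61  1.97  0.    0.57 -1.88]
shift cm [-0.07 -0.09  0.05] rot [ 0.0004 -0.0014  0.0013]
```

send_rows([
  {"tx":0,"ty":-0.05,"tz":0.03,"rx":0,"ry":0,"rz":0},
  {"tx":0,"ty":-0.05,"tz":0.03,"rx":0,"ry":0,"rz":0},
])

```text
time: 9.47
position: [0.4634, -0.0214, 0.0591]
tool_rot: [-0.009, 1.0, -0.0, 0.0]
ft_force: [-0.3, 0.1, -0.6]
grip_width: 0.0001
```

send_rows([
  {"tx":0,"ty":0,"tz":0.04,"rx":0,"ry":0,"rz":0},
  {"tx":0,"ty":0,"tz":0.04,"rx":0,"ry":0,"rz":0},
])

```text
time: 9.63
position: [0.4635, -0.0218, 0.0588]
tool_rot: [-0.009, 1.0, -0.0, 0.0]
ft_force: [-1.1, 0.3, 0.1]
grip_width: 0.0004
```

send_rows([
  {"tx":0,"ty":0,"tz":0.04,"rx":0,"ry":0,"rz":0},
  {"tx":0,"ty":0,"tz":0.04,"rx":0,"ry":0,"rz":0},
])

```text
time: 9.8
position: [0.4636, -0.022, 0.0584]
tool_rot: [-0.009, 1.0, 0.0, 0.0]
ft_force: [-0.4, 0.8, 1.5]
grip_width: 0.0004
```

send_rows([
  {"tx":0,"ty":0,"tz":0.04,"rx":0,"ry":0,"rz":0},
  {"tx":0,"ty":0,"tz":0.04,"rx":0,"ry":0,"rz":0},
])

```text
time: 9.97
position: [0.4635, -0.022, 0.0582]
tool_rot: [-0.008, 1.0, 0.0, 0.0]
ft_force: [0.1, 1.3, 4.4]
grip_width: 0.0003
```

send_rows([
  {"tx":0,"ty":0,"tz":0.04,"rx":0,"ry":0,"rz":0},
  {"tx":0,"ty":0,"tz":0.04,"rx":0,"ry":0,"rz":0},
])

```text
time: 10.13
position: [0.4635, -0.022, 0.0579]
tool_rot: [-0.008, 1.0, 0.0, 0.0]
ft_force: [-0.3, 1.7, 6.6]
grip_width: 0.0007
```

send_rows([
  {"tx":0,"ty":0,"tz":0.04,"rx":0,"ry":0,"rz":0},
  {"tx":0,"ty":0,"tz":0.04,"rx":0,"ry":0,"rz":0},
])

```text
time: 10.3
position: [0.4635, -0.022, 0.0576]
tool_rot: [-0.008, 1.0, 0.0, 0.0]
ft_force: [-1.2, 1.7, 7.7]
grip_width: 0.0002
```

Stiffest on the right, as expected; finish the click.

send_rows([
  {"tx":0,"ty":0,"tz":0.04,"rx":0,"ry":0,"rz":0},
  {"tx":0,"ty":0,"tz":0.04,"rx":0,"ry":0,"rz":0},
])

```text
time: 10.47
position: [0.4635, -0.022, 0.0572]
tool_rot: [-0.008, 1.0, 0.0, 0.0]
ft_force: [-0.8, 1.4, 8.0]
grip_width: 0.0005
```

send_rows([
  {"tx":0,"ty":0,"tz":0.04,"rx":0,"ry":0,"rz":0},
  {"tx":0,"ty":0,"tz":0.04,"rx":0,"ry":0,"rz":0},
])

```text
time: 10.63
position: [0.4635, -0.022, 0.0569]
tool_rot: [-0.008, 1.0, 0.0, 0.0]
ft_force: [-1.3, 1.9, 7.9]
grip_width: 0.0005
```

send_rows([
  {"tx":0,"ty":0,"tz":0.04,"rx":0,"ry":0,"rz":0},
  {"tx":0,"ty":0,"tz":0.04,"rx":0,"ry":0,"rz":0},
])

```text
time: 10.8
position: [0.4635, -0.022, 0.0564]
tool_rot: [-0.008, 1.0, 0.0, 0.0]
ft_force: [-0.7, 2.3, 7.4]
grip_width: 0.0003
```

send_rows([
  {"tx":0,"ty":0,"tz":0.04,"rx":0,"ry":0,"rz":0},
  {"tx":0,"ty":0,"tz":0.04,"rx":0,"ry":0,"rz":0},
])

```text
time: 10.97
position: [0.4635, -0.022, 0.056]
tool_rot: [-0.008, 1.0, 0.0, 0.0]
ft_force: [-0.9, 1.3, 6.9]
grip_width: 0.0006
```

send_rows([
  {"tx":0,"ty":0,"tz":0.03,"rx":0,"ry":0,"rz":0},
  {"tx":0,"ty":0,"tz":0.03,"rx":0,"ry":0,"rz":0},
])

```text
time: 11.13
position: [0.4635, -0.022, 0.0556]
tool_rot: [-0.008, 1.0, 0.0, 0.0]
ft_force: [-0.2, 1.5, 5.5]
grip_width: 0.0006
```

send_rows([
  {"tx":0,"ty":0,"tz":0.03,"rx":0,"ry":0,"rz":0},
  {"tx":0,"ty":0,"tz":0.03,"rx":0,"ry":0,"rz":0},
])

```text
time: 11.3
position: [0.4635, -0.022, 0.0552]
tool_rot: [-0.008, 1.0, 0.0, 0.0]
ft_force: [0.2, 1.2, 5.0]
grip_width: 0.0003
```

send_rows([
  {"tx":0,"ty":0,"tz":-0.5,"rx":0,"ry":0,"rz":0},
  {"tx":0,"ty":0,"tz":-1.5,"rx":0,"ry":0,"rz":0},
  {"tx":0,"ty":0,"tz":-3,"rx":0,"ry":0,"rz":0},
  {"tx":0,"ty":0,"tz":-3,"rx":0,"ry":0,"rz":0},
  {"tx":0,"ty":0,"tz":-3,"rx":0,"ry":0,"rz":0},
], claw=6)

```text
time: 11.72
position: [0.464, -0.0224, 0.0852]
tool_rot: [-0.009, 1.0, -0.0, 0.001]
ft_force: [0.4, 0.2, -0.2]
grip_width: 0.0259
```

```bash
python3 - <<'E'
from wr import *
c,ray=wrist('w4')
for m,ct,a in blobs(c,(20,120,60),(34,255,255),40):
    if 150<ct[1]<260: print(ct.round(1),a,ray(*ct,.058).round(4))
for l in('switch_a','switch_a_top','switch_a_mid'):
  for r in robot.tip_of(l,'wrist')[:4]: print(l,r['p'],ray(*r['xy'],.058).round(4))
E
python3 d.py .4635 -.022 .04
```

```text
[464.6 218. ] 461 [0.4599 0.155  0.058 ]
[254.  223.2] 836 [ 0.4629 -0.0212  0.058 ]
[374.8 220.9] 710 [0.4609 0.067  0.058 ]
t 11.77 pos [ 0.4634 -0.0222  0.0847] F [0.08 0.35 0.08] grip 0.0297 q [-0.29  0.56  1.95 -0.    0.63 -1.88]
shift cm [-0.01  0.02  4.47] rot [-0.0002  0.0003  0.    ]Traceback (most recent call last):
  File "<stdin>", line 6, in <module>
ValueError: it knows: cage_cube, caliper, cradle, dropper_bottle, nest_left, nest_middle, nest_right, sensor_head, stand_iris, switch_a_mid, switch_a_top, switch_b_mid, switch_b_top, switch_c_mid, switch_c_top, t
```

View pics/w4.png

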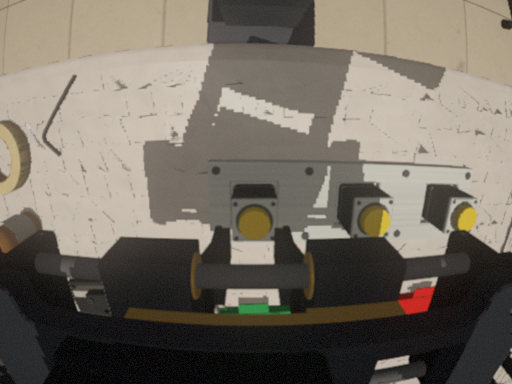

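send_rows([
  {"tx":0,"ty":0,"tz":0,"rx":0,"ry":0,"rz":0},
  {"tx":0,"ty":0,"tz":0,"rx":0,"ry":0,"rz":0},
  {"tx":0,"ty":0,"tz":1.5,"rx":0,"ry":0,"rz":0},
  {"tx":0,"ty":0,"tz":3,"rx":0,"ry":0,"rz":0},
  {"tx":0,"ty":0,"tz":4.5,"rx":0,"ry":0,"rz":0},
])

```text
time: 12.18
position: [0.4634, -0.0221, 0.039]
tool_rot: [-0.009, 1.0, -0.0, 0.0]
ft_force: [-0.5, 0.6, -0.4]
grip_width: 0.0579
```

send_rows([
  {"tx":0,"ty":0,"tz":1,"rx":0,"ry":0,"rz":0},
  {"tx":0,"ty":0,"tz":2.1,"rx":0,"ry":0,"rz":0},
  {"tx":0,"ty":0,"tz":2.1,"rx":0,"ry":0,"rz":0},
  {"tx":0,"ty":0,"tz":2.1,"rx":0,"ry":0,"rz":0},
])

```text
time: 12.52
position: [0.4627, -0.022, 0.018]
tool_rot: [-0.009, 1.0, 0.0, -0.001]
ft_force: [0.5, -0.2, 0.2]
grip_width: 0.06
```

Close.

send_rows([
  {"tx":0,"ty":0,"tz":0,"rx":0,"ry":0,"rz":0},
  {"tx":0,"ty":0,"tz":0,"rx":0,"ry":0,"rz":0},
  {"tx":0,"ty":0,"tz":0,"rx":0,"ry":0,"rz":0},
  {"tx":0,"ty":0,"tz":0,"rx":0,"ry":0,"rz":0},
  {"tx":0,"ty":0,"tz":0,"rx":0,"ry":0,"rz":0},
], claw=2.5, squeeze=20)

```text
time: 12.93
position: [0.4637, -0.0222, 0.0193]
tool_rot: [-0.009, 1.0, -0.0, 0.0]
ft_force: [0.4, 1.3, 2.0]
grip_width: 0.0345
```

send_rows([
  {"tx":0,"ty":0,"tz":0,"rx":0,"ry":0,"rz":0},
  {"tx":0,"ty":0,"tz":0,"rx":0,"ry":0,"rz":0},
  {"tx":0,"ty":0,"tz":-0.5,"rx":0,"ry":0,"rz":0},
  {"tx":0,"ty":0,"tz":-1.0,"rx":0,"ry":0,"rz":0},
  {"tx":0,"ty":0,"tz":-1.0,"rx":0,"ry":0,"rz":0},
])

```text
time: 13.35
position: [0.4638, -0.0222, 0.0296]
tool_rot: [-0.009, 1.0, -0.0, 0.001]
ft_force: [0.0, 0.1, -2.0]
grip_width: 0.0339
```

```bash
python3 d.py .4635 -.022 .1
python3 - <<'E'
from wr import *
c,ray=wrist('w5')
E
```

```text
t 13.35 pos [ 0.4638 -0.0222  0.0296] F [ 0.03  0.11 -2.04] grip 0.0339 q [-0.29  0.67  1.98 -0.    0.49 -1.88]
shift cm [ 0.02  0.02 -7.04] rot [-0.0004  0.001   0.0001]
```

View pics/w5.png

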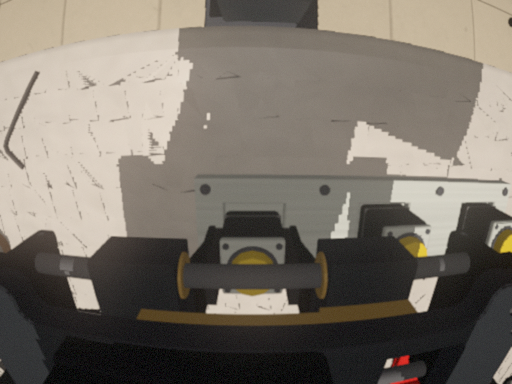

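send_rows([
  {"tx":0,"ty":0,"tz":-1.5,"rx":0,"ry":0,"rz":0},
  {"tx":0,"ty":0,"tz":-3.5,"rx":0,"ry":0,"rz":0},
  {"tx":0,"ty":0,"tz":-5.5,"rx":0,"ry":0,"rz":0},
  {"tx":0,"ty":0,"tz":-7.0,"rx":0,"ry":0,"rz":0},
  {"tx":0,"ty":0,"tz":-7.5,"rx":0,"ry":0,"rz":0},
])

```text
time: 13.82
position: [0.4644, -0.0224, 0.1056]
tool_rot: [-0.009, 1.0, -0.001, 0.002]
ft_force: [0.6, 0.1, -1.1]
grip_width: 0.0342
```

```bash
python3 d.py .617 .174 .1
```

```text
t 13.82 pos [ 0.4644 -0.0224  0.1056] F [ 0.64  0.07 -1.12] grip 0.0342 q [-0.29  0.51  1.94 -0.    0.69 -1.88]
shift cm [-15.6   19.37   0.59] rot [-0.0011  0.0032  0.0001]
```

send_rows([
  {"tx":-1.5,"ty":1.9,"tz":0,"rx":0,"ry":0,"rz":0},
  {"tx":-3.6,"ty":4.5,"tz":0,"rx":0,"ry":0,"rz":0},
  {"tx":-5.7,"ty":7.1,"tz":0,"rx":0,"ry":0,"rz":0},
  {"tx":-7.8,"ty":9.7,"tz":0,"rx":0,"ry":0,"rz":0},
  {"tx":-9.9,"ty":12.3,"tz":0,"rx":0,"ry":0,"rz":0},
])

```text
time: 14.23
position: [0.5604, 0.1038, 0.103]
tool_rot: [-0.008, 1.0, -0.0, -0.001]
ft_force: [0.2, 0.0, -1.4]
grip_width: 0.0342
```

send_rows([
  {"tx":-2.1,"ty":2.6,"tz":0,"rx":0,"ry":0,"rz":0},
  {"tx":-4.2,"ty":5.2,"tz":0,"rx":0,"ry":0,"rz":0},
  {"tx":-5.5,"ty":7.0,"tz":0.5,"rx":0,"ry":0,"rz":0},
  {"tx":-5.5,"ty":7.0,"tz":1,"rx":0,"ry":0,"rz":0},
  {"tx":-5.5,"ty":7.0,"tz":1,"rx":0,"ry":0,"rz":0},
])

```text
time: 14.65
position: [0.6127, 0.1743, 0.0915]
tool_rot: [-0.01, 1.0, -0.0, -0.002]
ft_force: [-0.3, -0.4, -2.5]
grip_width: 0.0341
```

```bash
python3 d.py .617 .174 .02
python3 - <<'E'
from wr import *
c,ray=wrist('w6')
for m,ct,a in blobs(c,(0,150,60),(6,255,255),40): print(ct.round(1),a,ray(*ct,.004).round(4))
c=snap('scene','s6');cv2.imwrite('pics/s6.png',cv2.resize(c['color'][60:252,128:384,::-1],None,fx=3,fy=3))
E
```

```text
t 14.65 pos [0.6127 0.1743 0.0915] F [-0.27 -0.4  -2.54] grip 0.0341 q [ 0.1   0.71  1.5  -0.    0.94 -1.49]
shift cm [-0.45 -0.03  7.15] rot [-0.0006 -0.0039  0.0022]
[250.2 184.9] 7551 [0.6001 0.1723 0.004 ]
```

View pics/w6.png

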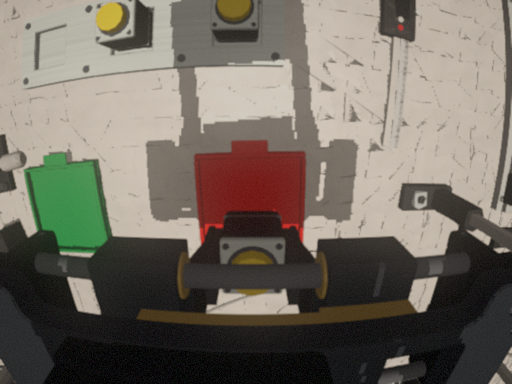

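View pics/s6.png

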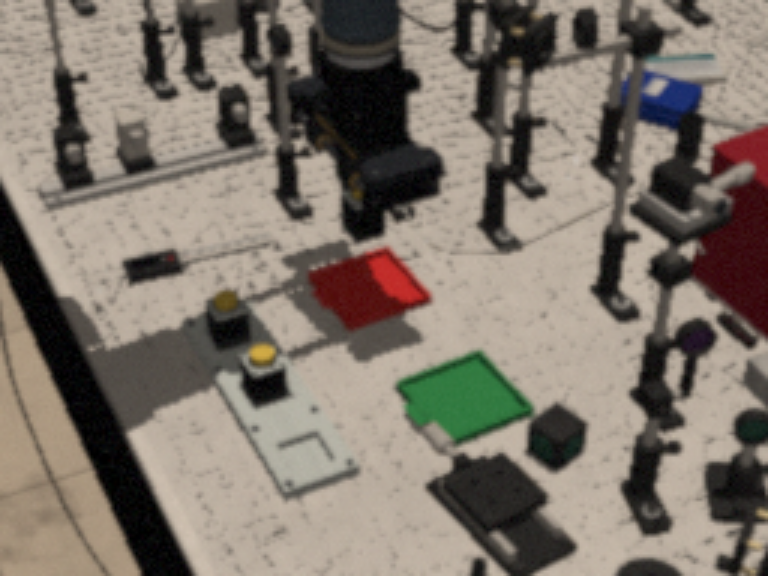

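```bash
python3 - <<'E'
from wr import *
c,ray=wrist('w7')
for p in((196,154),(305,152)): print(ray(*p,.012).round(4))
E
python3 d.py .617 .174 .02
```

```text
[0.5716 0.1253 0.012 ]
[0.5685 0.2161 0.012 ]
t 14.8 pos [0.6125 0.1725 0.093 ] F [-0.42 -0.92 -1.38] grip 0.0339 q [ 0.1   0.7   1.5  -0.    0.94 -1.49]
shift cm [-0.47  0.15  7.29] rot [-0.0006 -0.0031 -0.0007]
```

send_rows([
  {"tx":-0.45,"ty":0,"tz":1.5,"rx":0,"ry":0,"rz":0},
  {"tx":-0.45,"ty":0,"tz":3.2,"rx":0,"ry":0,"rz":0},
  {"tx":-0.45,"ty":0,"tz":5,"rx":0,"ry":0,"rz":0},
  {"tx":-0.45,"ty":0,"tz":6,"rx":0,"ry":0,"rz":0},
  {"tx":-0.45,"ty":0,"tz":6.5,"rx":0,"ry":0,"rz":0},
])

```text
time: 15.22
position: [0.617, 0.1724, 0.0273]
tool_rot: [-0.008, 1.0, -0.0, -0.002]
ft_force: [0.2, -1.2, -1.3]
grip_width: 0.0338
```

```bash
python3 d.py .617 .172 .0195
```

```text
t 15.22 pos [0.617  0.1724 0.0273] F [ 0.21 -1.16 -1.34] grip 0.0338 q [ 0.1   0.8   1.52 -0.    0.83 -1.49]
shift cm [-0.01 -0.04  0.78] rot [-0.0004 -0.0037 -0.0014]
```

send_rows([
  {"tx":0,"ty":0,"tz":0.3,"rx":0,"ry":0,"rz":0},
  {"tx":0,"ty":0,"tz":0.5,"rx":0,"ry":0,"rz":0},
  {"tx":0,"ty":0,"tz":0.6,"rx":0,"ry":0,"rz":0},
  {"tx":0,"ty":0,"tz":0.6,"rx":0,"ry":0,"rz":0},
])

```text
time: 15.55
position: [0.619, 0.1736, 0.0235]
tool_rot: [-0.009, 1.0, 0.0, 0.001]
ft_force: [0.1, 0.5, -2.4]
grip_width: 0.034
```

send_rows([
  {"tx":0,"ty":0,"tz":0.05,"rx":0,"ry":0,"rz":0},
  {"tx":0,"ty":0,"tz":0.05,"rx":0,"ry":0,"rz":0},
])

```text
time: 15.72
position: [0.619, 0.1737, 0.0229]
tool_rot: [-0.009, 1.0, 0.0, 0.001]
ft_force: [0.8, 0.4, -1.7]
grip_width: 0.0337
```

send_rows([
  {"tx":0,"ty":0,"tz":0.1,"rx":0,"ry":0,"rz":0},
  {"tx":0,"ty":0,"tz":0.2,"rx":0,"ry":0,"rz":0},
  {"tx":0,"ty":0,"tz":0.2,"rx":0,"ry":0,"rz":0},
])

```text
time: 15.97
position: [0.6185, 0.1736, 0.0203]
tool_rot: [-0.009, 1.0, -0.0, -0.0]
ft_force: [-0.2, 0.1, -1.9]
grip_width: 0.0338
```

send_rows([
  {"tx":0,"ty":0,"tz":0.05,"rx":0,"ry":0,"rz":0},
  {"tx":0,"ty":0,"tz":0.1,"rx":0,"ry":0,"rz":0},
  {"tx":0,"ty":0,"tz":0.1,"rx":0,"ry":0,"rz":0},
])

```text
time: 16.22
position: [0.6186, 0.1736, 0.0194]
tool_rot: [-0.009, 1.0, -0.0, 0.0]
ft_force: [-0.3, -0.0, -0.4]
grip_width: 0.0336
```

send_rows([
  {"tx":0,"ty":0,"tz":0.05,"rx":0,"ry":0,"rz":0},
  {"tx":0,"ty":0,"tz":0.05,"rx":0,"ry":0,"rz":0},
])

```text
time: 16.38
position: [0.6186, 0.1736, 0.0193]
tool_rot: [-0.009, 1.0, -0.0, 0.0]
ft_force: [-1.9, -1.2, 1.2]
grip_width: 0.0343
```

send_rows([
  {"tx":0,"ty":0,"tz":0,"rx":0,"ry":0,"rz":0},
  {"tx":0,"ty":0,"tz":0,"rx":0,"ry":0,"rz":0},
  {"tx":0,"ty":0,"tz":0,"rx":0,"ry":0,"rz":0},
  {"tx":0,"ty":0,"tz":0,"rx":0,"ry":0,"rz":0},
  {"tx":0,"ty":0,"tz":0,"rx":0,"ry":0,"rz":0},
], claw=5.4)

```text
time: 16.8
position: [0.6186, 0.1736, 0.0187]
tool_rot: [-0.009, 1.0, -0.0, -0.0]
ft_force: [-1.0, 0.1, -0.1]
grip_width: 0.0526
```

send_rows([
  {"tx":0,"ty":0,"tz":-1.5,"rx":0,"ry":0,"rz":0},
  {"tx":0,"ty":0,"tz":-3.5,"rx":0,"ry":0,"rz":0},
  {"tx":0,"ty":0,"tz":-6,"rx":0,"ry":0,"rz":0},
  {"tx":0,"ty":0,"tz":-8,"rx":0,"ry":0,"rz":0},
  {"tx":0,"ty":0,"tz":-8,"rx":0,"ry":0,"rz":0},
])

```text
time: 17.22
position: [0.6218, 0.174, 0.1033]
tool_rot: [-0.009, 1.0, 0.0, 0.004]
ft_force: [0.8, 0.6, -0.2]
grip_width: 0.0538
```

```bash
python3 d.py .4605 .1575 .1
python3 - <<'E'
from wr import *
c,ray=wrist('w8')
E
```

```text
t 17.22 pos [0.6218 0.174  0.1033] F [ 0.77  0.55 -0.17] grip 0.0538 q [ 0.1   0.7   1.48  0.    0.96 -1.49]
shift cm [16.16 -1.37  0.18] rot [0.0007 0.0087 0.0002]
```

View pics/w8.png

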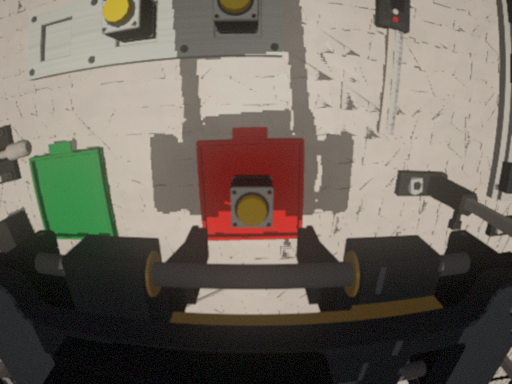

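Stiff switch is upright and central in the red tray. Now the left nest.

send_rows([
  {"tx":2,"ty":-0.2,"tz":0,"rx":0,"ry":0,"rz":0},
  {"tx":5,"ty":-0.4,"tz":0,"rx":0,"ry":0,"rz":0},
  {"tx":8,"ty":-0.7,"tz":0,"rx":0,"ry":0,"rz":0},
  {"tx":11,"ty":-1,"tz":0,"rx":0,"ry":0,"rz":0},
  {"tx":14,"ty":-1.3,"tz":0,"rx":0,"ry":0,"rz":0},
], claw=6)

```text
time: 17.68
position: [0.4764, 0.1579, 0.0977]
tool_rot: [-0.009, 1.0, -0.0, -0.001]
ft_force: [0.3, -0.0, 0.2]
grip_width: 0.0598
```

send_rows([
  {"tx":1.8,"ty":0,"tz":0,"rx":0,"ry":0,"rz":0},
  {"tx":1.8,"ty":0,"tz":0,"rx":0,"ry":0,"rz":0},
  {"tx":1.8,"ty":0,"tz":0,"rx":0,"ry":0,"rz":0},
  {"tx":1.8,"ty":0,"tz":0,"rx":0,"ry":0,"rz":0},
])

```text
time: 18.02
position: [0.4626, 0.158, 0.0986]
tool_rot: [-0.009, 1.0, 0.0, 0.001]
ft_force: [-0.2, 0.9, -0.1]
grip_width: 0.0599
```

```bash
python3 d.py .4605 .1575 .019
python3 - <<'E'
from wr import *
c,ray=wrist('w9')
for m,ct,a in blobs(c,(20,120,60),(34,255,255),40):
    print(ct.round(1),a,ray(*ct,.058).round(4))
E
```

```text
t 18.02 pos [0.4626 0.158  0.0986] F [-0.16  0.93 -0.14] grip 0.0599 q [ 0.1   0.55  1.88 -0.    0.71 -1.49]
shift cm [ 0.23 -0.05  7.96] rot [ 0.0002  0.002  -0.    ]
[138.6 212.5] 608 [0.4608 0.071  0.058 ]
[253.6 213.5] 725 [0.4594 0.159  0.058 ]
```

View pics/w9.png

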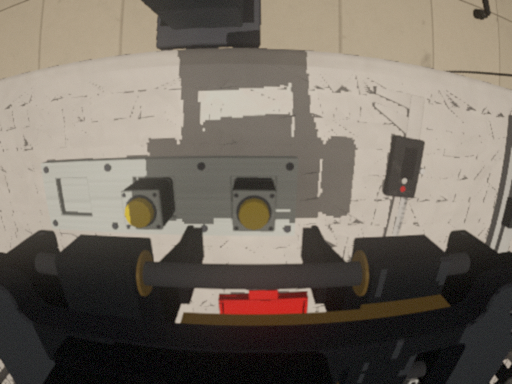

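send_rows([
  {"tx":0.2,"ty":0,"tz":1.5,"rx":0,"ry":0,"rz":0},
  {"tx":0.2,"ty":0,"tz":3.2,"rx":0,"ry":0,"rz":0},
  {"tx":0.2,"ty":0,"tz":5,"rx":0,"ry":0,"rz":0},
  {"tx":0.2,"ty":0,"tz":6.5,"rx":0,"ry":0,"rz":0},
  {"tx":0.2,"ty":0,"tz":7.2,"rx":0,"ry":0,"rz":0},
])

```text
time: 18.48
position: [0.4599, 0.1577, 0.025]
tool_rot: [-0.008, 1.0, -0.0, -0.0]
ft_force: [-0.3, 1.7, -0.5]
grip_width: 0.06
```

send_rows([
  {"tx":0,"ty":0,"tz":0.4,"rx":0,"ry":0,"rz":0},
  {"tx":0,"ty":0,"tz":0.75,"rx":0,"ry":0,"rz":0},
  {"tx":0,"ty":0,"tz":0.75,"rx":0,"ry":0,"rz":0},
])

```text
time: 18.73
position: [0.4594, 0.1578, 0.0191]
tool_rot: [-0.009, 1.0, 0.0, 0.0]
ft_force: [-0.3, -0.3, 0.9]
grip_width: 0.0597
```

send_rows([
  {"tx":0,"ty":0,"tz":0,"rx":0,"ry":0,"rz":0},
  {"tx":0,"ty":0,"tz":0,"rx":0,"ry":0,"rz":0},
  {"tx":0,"ty":0,"tz":0,"rx":0,"ry":0,"rz":0},
  {"tx":0,"ty":0,"tz":0,"rx":0,"ry":0,"rz":0},
  {"tx":0,"ty":0,"tz":0,"rx":0,"ry":0,"rz":0},
], claw=2.5, squeeze=20)

```text
time: 19.15
position: [0.459, 0.1579, 0.0198]
tool_rot: [-0.009, 1.0, 0.0, 0.0]
ft_force: [0.0, 2.2, 0.8]
grip_width: 0.0344
```

send_rows([
  {"tx":0,"ty":0,"tz":0,"rx":0,"ry":0,"rz":0},
  {"tx":0,"ty":0,"tz":0,"rx":0,"ry":0,"rz":0},
  {"tx":0,"ty":0,"tz":-0.5,"rx":0,"ry":0,"rz":0},
  {"tx":0,"ty":0,"tz":-1.5,"rx":0,"ry":0,"rz":0},
  {"tx":0,"ty":0,"tz":-2.5,"rx":0,"ry":0,"rz":0},
])

```text
time: 19.57
position: [0.4583, 0.1577, 0.0447]
tool_rot: [-0.009, 1.0, -0.0, -0.001]
ft_force: [0.1, -0.9, -2.0]
grip_width: 0.0339
```

send_rows([
  {"tx":0,"ty":0,"tz":-1.5,"rx":0,"ry":0,"rz":0},
  {"tx":0,"ty":0,"tz":-3,"rx":0,"ry":0,"rz":0},
  {"tx":0,"ty":0,"tz":-4.5,"rx":0,"ry":0,"rz":0},
  {"tx":0,"ty":0,"tz":-5.5,"rx":0,"ry":0,"rz":0},
  {"tx":0,"ty":0,"tz":-5.7,"rx":0,"ry":0,"rz":0},
])

```text
time: 19.98
position: [0.46, 0.1579, 0.1038]
tool_rot: [-0.009, 1.0, 0.0, 0.002]
ft_force: [0.3, -0.7, -1.6]
grip_width: 0.034
```

```bash
python3 d.py .6265 -.0165 .1
python3 - <<'E'
from wr import *
c,ray=wrist('w10')
E
```

```text
t 19.98 pos [0.46   0.1579 0.1038] F [ 0.32 -0.69 -1.6 ] grip 0.034 q [ 0.1   0.54  1.89 -0.    0.71 -1.49]
shift cm [-16.35 -17.73   0.45] rot [0.0003 0.0043 0.0001]
```

View pics/w10.png

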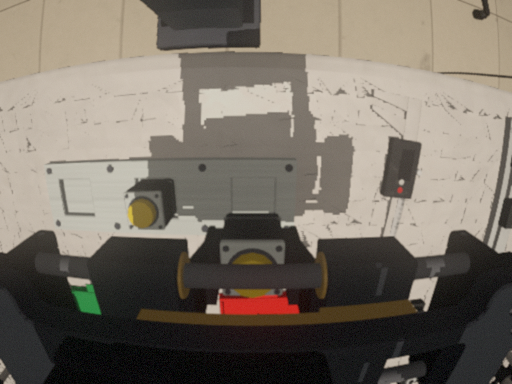

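send_rows([
  {"tx":-1.7,"ty":-1.8,"tz":0,"rx":0,"ry":0,"rz":0},
  {"tx":-3.8,"ty":-4.1,"tz":0,"rx":0,"ry":0,"rz":0},
  {"tx":-6.0,"ty":-6.5,"tz":0,"rx":0,"ry":0,"rz":0},
  {"tx":-8.2,"ty":-8.9,"tz":0,"rx":0,"ry":0,"rz":0},
  {"tx":-10.4,"ty":-11.3,"tz":0,"rx":0,"ry":0,"rz":0},
])

```text
time: 20.45
position: [0.5649, 0.0456, 0.1008]
tool_rot: [-0.009, 1.0, 0.0, -0.001]
ft_force: [0.2, 0.5, -1.3]
grip_width: 0.034
```

send_rows([
  {"tx":-2.1,"ty":-2.3,"tz":0,"rx":0,"ry":0,"rz":0},
  {"tx":-4.2,"ty":-4.6,"tz":0,"rx":0,"ry":0,"rz":0},
  {"tx":-5.7,"ty":-6.3,"tz":0.5,"rx":0,"ry":0,"rz":0},
  {"tx":-5.7,"ty":-6.3,"tz":1,"rx":0,"ry":0,"rz":0},
  {"tx":-5.7,"ty":-6.3,"tz":1,"rx":0,"ry":0,"rz":0},
])

```text
time: 20.87
position: [0.6221, -0.0164, 0.0895]
tool_rot: [-0.007, 1.0, 0.0, -0.002]
ft_force: [-0.6, 0.0, -1.8]
grip_width: 0.0339
```

send_rows([
  {"tx":0,"ty":0,"tz":0,"rx":0,"ry":0,"rz":0},
  {"tx":0,"ty":0,"tz":0,"rx":0,"ry":0,"rz":0},
])

```text
time: 21.03
position: [0.6211, -0.0143, 0.0907]
tool_rot: [-0.009, 1.0, 0.0, -0.001]
ft_force: [0.7, 0.1, -1.6]
grip_width: 0.0337
```

```bash
python3 d.py .6265 -.0165 .02
python3 - <<'E'
from wr import *
c,ray=wrist('w11')
E
```

```text
t 21.03 pos [ 0.6211 -0.0143  0.0907] F [ 0.7   0.12 -1.63] grip 0.0337 q [-0.2   0.69  1.55  0.    0.91 -1.79]
shift cm [-0.56 -0.24  7.07] rot [ 0.0008 -0.0029  0.0008]
```

View pics/w11.png

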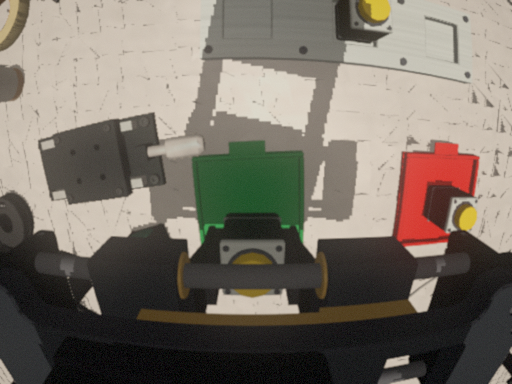

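send_rows([
  {"tx":-0.4,"ty":-0.2,"tz":1.5,"rx":0,"ry":0,"rz":0},
  {"tx":-0.4,"ty":-0.2,"tz":3.2,"rx":0,"ry":0,"rz":0},
  {"tx":-0.4,"ty":-0.2,"tz":5,"rx":0,"ry":0,"rz":0},
  {"tx":-0.4,"ty":-0.2,"tz":6.2,"rx":0,"ry":0,"rz":0},
  {"tx":-0.4,"ty":-0.2,"tz":6.2,"rx":0,"ry":0,"rz":0},
])

```text
time: 21.5
position: [0.6243, -0.0161, 0.027]
tool_rot: [-0.009, 1.0, 0.001, -0.003]
ft_force: [-0.8, 0.4, -1.7]
grip_width: 0.0335
```

send_rows([
  {"tx":0,"ty":0,"tz":0.2,"rx":0,"ry":0,"rz":0},
  {"tx":0,"ty":0,"tz":0.4,"rx":0,"ry":0,"rz":0},
  {"tx":0,"ty":0,"tz":0.4,"rx":0,"ry":0,"rz":0},
])

```text
time: 21.75
position: [0.6274, -0.0173, 0.026]
tool_rot: [-0.009, 1.0, -0.0, 0.001]
ft_force: [0.3, 0.1, -1.5]
grip_width: 0.034
```

send_rows([
  {"tx":0,"ty":0,"tz":0.2,"rx":0,"ry":0,"rz":0},
  {"tx":0,"ty":0,"tz":0.4,"rx":0,"ry":0,"rz":0},
  {"tx":0,"ty":0,"tz":0.5,"rx":0,"ry":0,"rz":0},
  {"tx":0,"ty":0,"tz":0.5,"rx":0,"ry":0,"rz":0},
])

```text
time: 22.08
position: [0.6268, -0.0173, 0.0203]
tool_rot: [-0.009, 1.0, 0.0, -0.0]
ft_force: [0.3, -0.4, -2.2]
grip_width: 0.0336
```

send_rows([
  {"tx":0,"ty":0,"tz":0.05,"rx":0,"ry":0,"rz":0},
  {"tx":0,"ty":0,"tz":0.05,"rx":0,"ry":0,"rz":0},
])

```text
time: 22.25
position: [0.6269, -0.0174, 0.0198]
tool_rot: [-0.009, 1.0, 0.0, -0.0]
ft_force: [0.5, 0.5, -1.8]
grip_width: 0.034
```

send_rows([
  {"tx":0,"ty":0,"tz":0.05,"rx":0,"ry":0,"rz":0},
  {"tx":0,"ty":0,"tz":0.05,"rx":0,"ry":0,"rz":0},
])

```text
time: 22.42
position: [0.6269, -0.0174, 0.0198]
tool_rot: [-0.009, 1.0, -0.0, 0.0]
ft_force: [-1.4, 0.6, 2.1]
grip_width: 0.0338
```

Contact made; release and retreat.

send_rows([
  {"tx":0,"ty":0,"tz":0,"rx":0,"ry":0,"rz":0},
  {"tx":0,"ty":0,"tz":0,"rx":0,"ry":0,"rz":0},
  {"tx":0,"ty":0,"tz":0,"rx":0,"ry":0,"rz":0},
  {"tx":0,"ty":0,"tz":0,"rx":0,"ry":0,"rz":0},
  {"tx":0,"ty":0,"tz":0,"rx":0,"ry":0,"rz":0},
], claw=5.4)

```text
time: 22.83
position: [0.627, -0.0173, 0.0193]
tool_rot: [-0.009, 1.0, -0.0, 0.0]
ft_force: [-0.1, -0.4, -0.7]
grip_width: 0.0525
```

send_rows([
  {"tx":0,"ty":0,"tz":-1.5,"rx":0,"ry":0,"rz":0},
  {"tx":0,"ty":0,"tz":-3.5,"rx":0,"ry":0,"rz":0},
  {"tx":0,"ty":0,"tz":-6.5,"rx":0,"ry":0,"rz":0},
  {"tx":0,"ty":0,"tz":-9.5,"rx":0,"ry":0,"rz":0},
  {"tx":0,"ty":0,"tz":-12,"rx":0,"ry":0,"rz":0},
])

```text
time: 23.25
position: [0.6272, -0.0174, 0.1411]
tool_rot: [-0.009, 1.0, -0.0, 0.001]
ft_force: [0.9, 0.5, -0.6]
grip_width: 0.054
```

send_rows([
  {"tx":2,"ty":0,"tz":0,"rx":0,"ry":0,"rz":0},
  {"tx":4,"ty":0,"tz":-1,"rx":0,"ry":0,"rz":0},
  {"tx":4,"ty":0,"tz":-1,"rx":0,"ry":0,"rz":0},
  {"tx":4,"ty":0,"tz":-1,"rx":0,"ry":0,"rz":0},
])

```text
time: 23.58
position: [0.5866, -0.018, 0.15]
tool_rot: [-0.008, 1.0, -0.0, 0.0]
ft_force: [1.3, 0.4, -0.5]
grip_width: 0.0543
```

```bash
python3 d.py .6 0 .2
python3 - <<'E'
from wr import *
c,ray=wrist('w12')
c=snap('scene','s12');cv2.imwrite('pics/s12.png',cv2.resize(c['color'][110:302,150:406,::-1],None,fx=3,fy=3))
for m,ct,a in blobs(c,(22,120,60),(34,255,255)):
    print(ct,wz(c,*ct,.058).round(4))
E
```

```text
t 23.58 pos [ 0.5866 -0.018   0.15  ] F [ 1.3   0.39 -0.5 ] grip 0.0543 q [-0.22  0.57  1.6   0.    0.97 -1.81]
shift cm [-1.38  1.77 -5.  ] rot [-0.0002  0.001  -0.0002]
[250.84 142.52] [0.6161 0.1682 0.058 ]
[215.17142857 178.11428571] [0.4604 0.0644 0.058 ]
[284.02941176 179.64705882] [ 0.626  -0.0223  0.058 ]
```

View pics/w12.png

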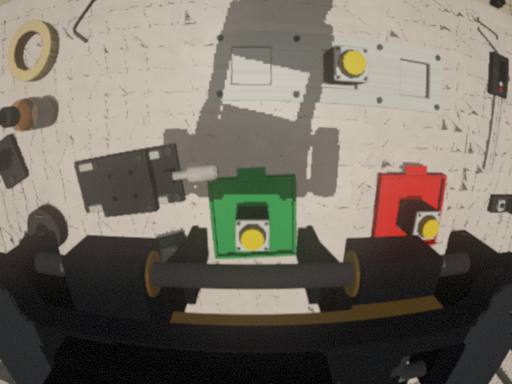

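View pics/s12.png

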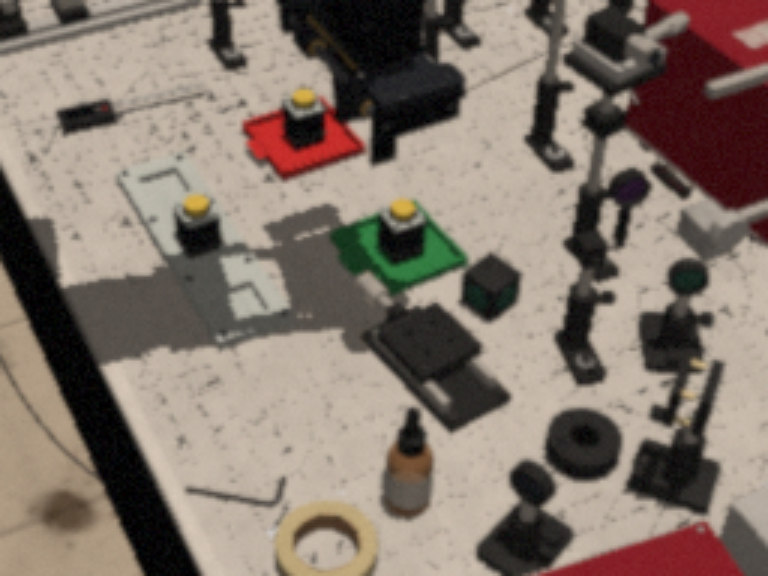

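Both switches stand upright in their trays, the third is still in the middle nest, and the gripper is clear. I'm handing in.

```bash
python3 -c "
from rig import robot
print(robot.hand_in())"
```

```text
the job is handed in; nothing more can be done
None
```

I pressed all three caps from left to right until the force collapsed, then moved two switches to the trays and handed the job in at about 23.6 s of the 69 s. The hand-in reports no verdict, so the result rests on my own checks.

| Nest | Highest force read | Judged to be | Where it is now |
|---|---|---|---|
| Left | about 3.2 N | lightest | green tray |
| Middle | about 5.5 N | medium | still in its nest |
| Right | about 8 N | stiffest | red tray |

- **Forces:** The readings were taken only at the end of each small step, with about 0.6 N of noise. The right switch's 8 N is below the listed 10 N, but the order of the three was clear. No reading came near 18 N.
- **Placing:** Both switches touched the tray floor before I released them, and each is within about 5 mm of my camera estimate of its tray's centre.
- **Last pictures:** All three switches stand upright and the gripper is clear, about 9 cm above the caps. The bystanders in view looked undisturbed, but I did not measure their positions again.
- **Disagreement:** The scene camera's final cap positions are off by up to about 5 mm in y from where I released or pressed them. The same camera was off by 1–3 mm earlier, so I took this as calibration and shading error.

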